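Clamp one hinge leaf and hold its mate in line for the pin

ROBOT

A 6-joint arm with a two-finger parallel gripper is mounted at the origin on the work surface. World frame = base frame: x ahead of the robot, y to its left, z up, the work surface at z = 0. Lengths are in m, angles in rad, forces in N, time in s.
With the tool pointing down it reaches from about 0.25 to 0.725 m from the base axis. Payload 4 kg.
Tool frame: the origin (TCP) lies midway between the tips of the shut fingers; the grasp point (between the pads) lies 19 mm behind it; z points along the fingers, y is the line along which they close (so a half turn about z gives the same grasp; the last joint's range is limited). The gripper opens to 85 mm and grips with 20 to 120 N. Pads are 22 mm wide; open, the fingers measure 114 mm over their backs; the gripper's body (76 mm by 85 mm) begins 54 mm behind the grasp point. The pads swing forward as they close: fully open they stand 13 mm farther back than shut.
Start: joints at [1.11, 0.241, 0.005, 1.335, 0, 1.571], TCP at [0.222, 0.448, 0.231] pointing down, gripper open.
Joint ranges: [-2.72, 2.72], [-1.05, 1.87], [-1.09, 1.28], [-1.99, 2.15], [-1.42, 1.44], [-3.14, 3.14]. Speed limits (rad/s): [2.79, 2.79, 3.14, 3.14, 3.14, 3.14].

INTERFACE

Orientations are given as a unit quaternion [x, y, z, w].
In Python, from workcell import get_obs, camera, job_done, silhouettes gives the robot as it stands. The module is installed in compiled form; this text tells all that it offers.
- The arm moves only by the tool drive_tool, never from a script. Its argument "increments" is a list of rows, each a list of 3 entries, a list of its own where there are three numbers: the shift along the world's x, y, z in mm, then the turn, a rotation vector about the world's x, y, z in degrees, then the opening, from 0 (shut) to 1 (fully open). A call has 1 to 8 rows; each row shifts and turns the commanded pose from where the row before left it; what a row does not reach is not made up. A row lasts 1/12 s, in which the tool goes at most 41.7 mm and 7.16 degrees, less where a joint would pass 70% of its speed; a pose out of reach is approached as far as the arm can. A call is refused whole if a number of a shift passes 41.7 or a number of a turn 7.16, either way. A call with a gripper value outside its range is refused whole. The fingers move at their own pace and stop on an object; the grip force is fixed at half the most. Time passes only in rows, so rows that do not move let the fingers close. It gives the time, the measured TCP pose, the force, the opening and the grip force at its end, in the units of the state.
- get_obs(): the state, without advancing time (a new reading comes with each control period).
- camera(name): name is "scene" or "top" or "wrist"; returns a dict with "image" (400x640x3 uint8, red, green, blue), "K" (3x3 intrinsics, pixels), "view" (4x4, takes a point from world to camera coordinates). Camera axes: x right, y down, z forward; pixel columns grow to the right and rows downward; lengths in m; the calibration is good to about 2 mm. A picture is of the moment at which its call begins. There is no depth.
- job_done(): hands the job in; it is judged then, once.
Trained networks look in a picture, given as the dict that the camera call returned (one of the last four; its "shot" number tells which), for a name from the list of things; names that differ only in an ending like _2 or _b are one class to them, and where a whole thing is asked for, a point or a joint stands for the part that bears it (a point fixed in the world has none). Each returns a list of dicts, best first, with "conf" (0 to 1); they miss things now and then, are a little off and sometimes report something else, mostly with a low value. They report only what shows in the picture. A call takes as long as a camera call. They do not tell look-alikes from the thing itself.
- silhouettes(query, picture): "region" (400x640 bool, what is visible of it) and "bbox" ([left, top, right, bottom] in pixels, round what is visible of it).
The state is a dict: "clock": time; "joint_pos": joint angles; "joint_vel": joint speeds; "tau": joint torques, N m; "eef_pos": TCP position; "tool_rot": TCP orientation; "ft_force": force on the tool from outside, world axes, zero at the start; "ft_torque": the same for the moment, N m; "grip_width": finger opening in m; "grasp_force": force on a finger pad.
Only numpy, scipy, OpenCV 4.12 (cv2) and the standard library are available. Lean on these libraries where they do the work, as an engineer would, in place of code of your own. Each camera call takes 0.05 s, during which the arm holds its last target. There are 200 camera calls.

TASK

The hinge that was inspected under the microscope goes back together: push the fixture's toggle clamp fully down so that it holds the two-knuckle hinge leaf lying in the fixture, then pick up the loose leaf with the single middle knuckle and bring its knuckle into the gap between the clamped leaf's two knuckles, so that the bores line up for the pin. Finish while still holding the leaf in the gripper there, steady and without forcing it, so that a colleague can push the pin through. Leave the spare two-knuckle leaf, the pin tray, jar, caliper, screwdriver and mouse as they are.

Things in the scene. Friction and masses are not known exactly. Their poses are not given: they have to be found in the camera images.
- fixture: Fixed: aluminium base plate (x -8..142, y +-55, 12 mm high), dark jamb block on it (x 11..117, y +-36, pocket floor 60 mm up, 4 mm walls at the pocket's sides and back). Origin on the bench under the hinge axis; x towards block and clamp, away from the robot (yaw within 0.25 rad), y along the hinge axis, z up. Nothing stands in front (x < -8). Closed clamp arm: x 18..70, y +-12, top 95 mm up.
- clamp (a joint): Handle angle of the toggle clamp: 0 = closed (end stop; handle level, pointing to fixture +x, spindle on the leaf); 0.7 to 0.95 at the start = open, handle raised. A link brings the arm on the other side down with it and locks over centre in the last 0.1 rad: push right down to the stop; some 5 N on the grip moves it. It stays where it is left.
- clamp_pivot (a point): Handle's hinge line (parallel to the fixture's y), 98 mm along fixture +x from its origin, 84 mm above the bench. Its orientation is the fixture's.
- clamp_handle (a point): Point on the upper side of the red round grip (17 mm thick): 88 mm along the handle from clamp_pivot and 8.5 mm off its centre line. The grip spans 28 to 104 mm from the pivot. With the clamp closed this point is 92 mm above the bench.
- leaf_a: Steel leaf with two outer knuckles, loose in the fixture's pocket (up to 1 mm play) until clamped. Origin on its underside, 60 mm above the bench, below the middle of the hinge axis (its y). Plate x 8..45, y +-30, 4 mm thick. Knuckles 16 mm diameter, bore 9, y 12.5..30 either side: a gap of 25 mm between them, in front of the block's face, open above, below and in front.
- bore_a (a point): Middle of leaf_a's hinge axis, 8 mm above its origin, halfway between its two knuckles. In the gap the plate's edge lies 8 mm behind this point (+x).
- leaf_b: Loose steel leaf, 85 g, flat on a blue bar. One middle knuckle, 22 mm long, 16 mm diameter, bore 9. Origin on its underside, 25 mm above the bench, below the middle of the hinge axis (its y). Plate x -8..-45, y +-30, 4 mm thick; knuckle towards +x, away from the robot (yaw within 0.5 rad). Its ends overhang the bar by 10 mm or more: grip from above over the 60 mm length, near x -26.
- bore_b (a point): Middle of leaf_b's hinge axis, 8 mm above its origin. Lined up, leaf_b lies open flat against leaf_a: bore_b at bore_a, same yaw; 1.5 mm play at each knuckle end. Pushed on towards +x, it meets leaf_a's plate edge about 1 mm farther.
- bar_1: Blue plastic support bar under leaf_b, 90 (x) x 34 (y) x 25 mm high, origin under its centre; it only carries the leaf. Fingers may go down beside it.
- bar_2: Blue plastic support bar of the same size under the spare leaf.
- spare_leaf: Spare steel leaf like leaf_a with two outer knuckles, lying on bar_2: leave it alone. Same frame as leaf_b.
- pin_tray: Grey open tray 70 x 105 x 18 mm with two brass hinge pins in it; origin under its centre. Leave alone.
- screw_jar: Clear jar with red cap, 42 mm across, 55 mm high; origin under its centre. Leave alone.
- caliper: Digital caliper lying flat, 200 mm long, 13 mm high; origin under its middle. Leave alone.
- screwdriver: Screwdriver lying on the bench at the left; origin under its middle. Leave alone.
- mouse: Black computer mouse, 64 mm across, 36 mm high; origin under its centre. Leave alone.
There are look-alikes about, which are no part of the job. What is shaped like the leaf_b but green or turquoise is not meant.

How it is judged:
On the way, in this order (a step that is already met when the one before it is completed fails the run):
1. the toggle clamp is pushed fully down on the leaf in the fixture, before the loose leaf is taken (value of joint clamp below 0.06 rad and horizontal distance between leaf_a and fixture below 0.004 m and distance of leaf_b from where it was at the start of the episode below 0.02 m), for 0.2 s.
2. the single-knuckle leaf is lifted off its bar in the gripper (height (world z) of leaf_b above 0.04 m and contact force between the fingers and leaf_b above 2 N), for 0.1 s.
At the end, for the whole second after the job is handed in: Clamp closed (handle within 0.06 rad of its stop), two-knuckle leaf still in its pocket (4 mm sideways, 3 mm in height); loose leaf gripped, at rest, bores within 3 mm of each other in each direction, axes parallel within 0.09 rad, pressing on the other leaf under 10 N, not on the fixture (value of joint clamp below 0.06 rad and horizontal distance between leaf_a and fixture below 0.004 m and height (world z) of leaf_a between 0.057 and 0.063 m and x of bore_b in the frame of bore_a between -0.003 and 0.003 m and z of bore_b in the frame of bore_a between -0.003 and 0.003 m and y of bore_b in the frame of bore_a between -0.003 and 0.003 m and angle between the y axis of leaf_b and the y axis of leaf_a, either way round below 0.09 rad and contact force between the fingers and leaf_b above 2 N and contact force between leaf_b and leaf_a below 10 N and contact force between leaf_b and fixture below 1 N and linear speed of leaf_b below 0.01 m/s); the arm keeps its last pose, push and grip.
It fails at once if the two-knuckle leaf is lifted out of its pocket (height (world z) of leaf_a above 0.07 m).
It fails at once if the spare leaf is disturbed (distance of spare_leaf from where it was at the start of the episode above 0.02 m).
It fails at once if the pin tray, jar, caliper, screwdriver or mouse is knocked away (distance of any of pin_tray, screw_jar, caliper, screwdriver, mouse from where it was at the start of the episode above 0.03 m).
It also fails if it takes over 51 s, if anything falls off the work surface, if the arm or the gripper's body presses on something with over 40 N, if the wrist force passes 120 N, or if a joint passes its speed limit or range.

## Working session

There is one attempt and no reset: what is moved stays moved. The work goes in short steps, Python scripts to look and compute and a tool call to move; the robot and the scene stay as the last step left them, time stands still between calls to the robot, and variables do not carry over. Pictures are saved under pics/ and viewed, at most 10 in all, crops included, and the job is handed in when it is done.

Besides the shell and the picture viewer there is one more tool, called as a command line: name --argument value ..., lists and objects as JSON in quotes. drive_tool: Moves the arm, as the interface text tells. Its arguments: {"type":"object","properties":{"increments":{"type":"array"}},"required":["increments"]}

```bash
mkdir -p pics; cat > h.py <<'E'
import numpy as np, cv2
from workcell import get_obs, camera, job_done, silhouettes
def save(p,name,box=None,s=1):
    im=p["image"][:,:,::-1]
    if box: im=im[box[1]:box[3],box[0]:box[2]]
    cv2.imwrite("pics/"+name,cv2.resize(im,None,fx=s,fy=s,interpolation=cv2.INTER_CUBIC))
def ray(p,uv,z):
    V=p["view"];R=V[:3,:3];c=-R.T@V[:3,3]
    d=R.T@np.linalg.inv(p["K"])@np.array([uv[0],uv[1],1.]); return c+d*(z-c[2])/d[2]
def proj(p,X):
    X=np.atleast_2d(X);q=(X@p["view"][:3,:3].T+p["view"][:3,3])@p["K"].T
    return q[:,:2]/q[:,2:]
def cen(r): return np.argwhere(r).mean(0)[::-1]
E
python3 - <<'E'
from h import *
a=camera("top");b=camera("scene")
save(a,"top.png");save(b,"scene.png")
for p in (a,b):
  V=p["view"];print(p["K"].round(1).tolist(),(-V[:3,:3].T@V[:3,3]).round(3),V[:3,:3].round(2).tolist())
for n in ["fixture","leaf_b","clamp","bar_1","spare_leaf","leaf_a"]:
  for p,nm in((a,"top"),(b,"scene")):
    for d in silhouettes(n,p): print(n,nm,round(d["conf"],2),np.round(d["bbox"]).tolist(),d["region"].sum(),cen(d["region"]).round(1))
E
```

```text
[[516.8, 0.0, 315.5], [0.0, 516.8, 196.4], [0.0, 0.0, 1.0]] [0.399 0.055 1.692] [[0.0, -1.0, 0.0], [-1.0, -0.0, -0.08], [0.08, -0.0, -1.0]]
[[384.1, 0.0, 322.4], [0.0, 384.1, 196.6], [0.0, 0.0, 1.0]] [1.064 0.055 0.935] [[-0.01, 1.0, -0.0], [0.85, 0.01, -0.52], [-0.52, -0.01, -0.85]]
fixture top 0.76 [296.0, 165.0, 338.0, 226.0] 1331 [317.  194.3]
fixture top 0.52 [393.0, 210.0, 404.0, 239.0] 204 [398.9 226.9]
fixture scene 0.96 [299.0, 176.0, 349.0, 235.0] 1913 [322.8 207.8]
leaf_b top 0.72 [302.0, 203.0, 324.0, 225.0] 286 [312.4 211.9]
leaf_b top 0.7 [433.0, 150.0, 447.0, 173.0] 240 [439.9 161.4]
leaf_b top 0.66 [397.0, 161.0, 416.0, 182.0] 209 [405.9 172.5]
leaf_b top 0.48 [361.0, 155.0, 380.0, 170.0] 230 [367.4 162.2]
leaf_b scene 0.83 [246.0, 240.0, 272.0, 259.0] 344 [259.1 246.8]
leaf_b scene 0.72 [203.0, 223.0, 226.0, 240.0] 352 [212.1 229.8]
leaf_b scene 0.7 [313.0, 174.0, 344.0, 189.0] 291 [328.1 181.3]
leaf_b scene 0.67 [158.0, 240.0, 181.0, 262.0] 369 [168.7 247.2]
clamp top 0.49 [318.0, 164.0, 326.0, 184.0] 65 [322.2 171.6]
bar_1 top 0.65 [397.0, 157.0, 414.0, 189.0] 148 
[... 219 characters left out ...]
op 0.83 [394.0, 216.0, 411.0, 230.0] 266 [401.1 223.2]
spare_leaf top 0.55 [318.0, 162.0, 327.0, 192.0] 102 [322.1 173.3]
spare_leaf scene 0.82 [218.0, 173.0, 240.0, 183.0] 286 [227.8 178.5]
leaf_a top 0.72 [302.0, 203.0, 324.0, 225.0] 286 [312.4 211.9]
leaf_a top 0.7 [433.0, 150.0, 447.0, 173.0] 240 [439.9 161.4]
leaf_a top 0.66 [397.0, 161.0, 416.0, 182.0] 209 [405.9 172.5]
leaf_a top 0.48 [361.0, 155.0, 380.0, 170.0] 230 [367.4 162.2]
leaf_a scene 0.83 [246.0, 240.0, 272.0, 259.0] 344 [259.1 246.8]
leaf_a scene 0.72 [203.0, 223.0, 226.0, 240.0] 352 [212.1 229.8]
leaf_a scene 0.7 [313.0, 174.0, 344.0, 189.0] 291 [328.1 181.3]
leaf_a scene 0.67 [158.0, 240.0, 181.0, 262.0] 369 [168.7 247.2]
```

```bash
python3 - <<'E'
import cv2,numpy as np
t=cv2.imread("pics/top.png");s=cv2.imread("pics/scene.png")
c=cv2.resize(t[120:270,270:470],None,fx=4,fy=4,interpolation=cv2.INTER_CUBIC);cv2.imwrite("pics/topc.png",c)
c=cv2.resize(s[140:280,150:360],None,fx=3.8,fy=3.8,interpolation=cv2.INTER_CUBIC);cv2.imwrite("pics/scc.png",c)
E
```

```text
(no output)
```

View pics/topc.png

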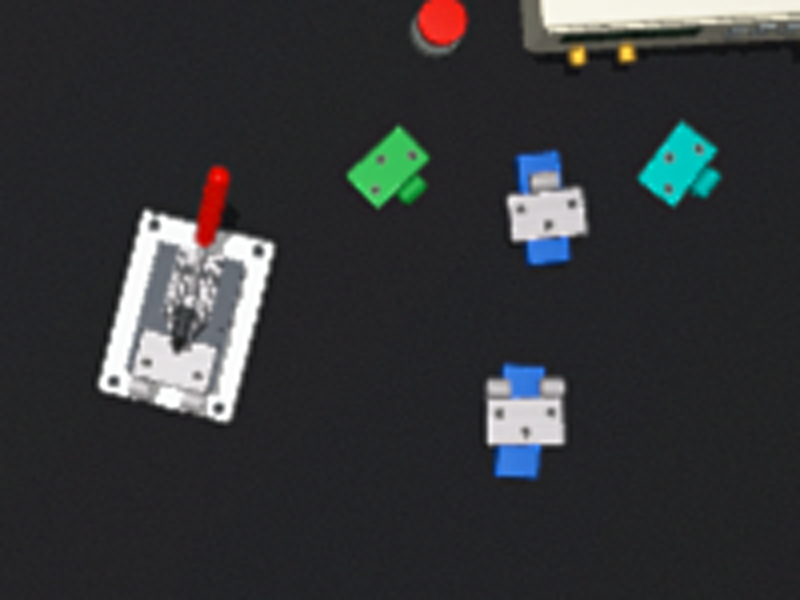

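View pics/scc.png

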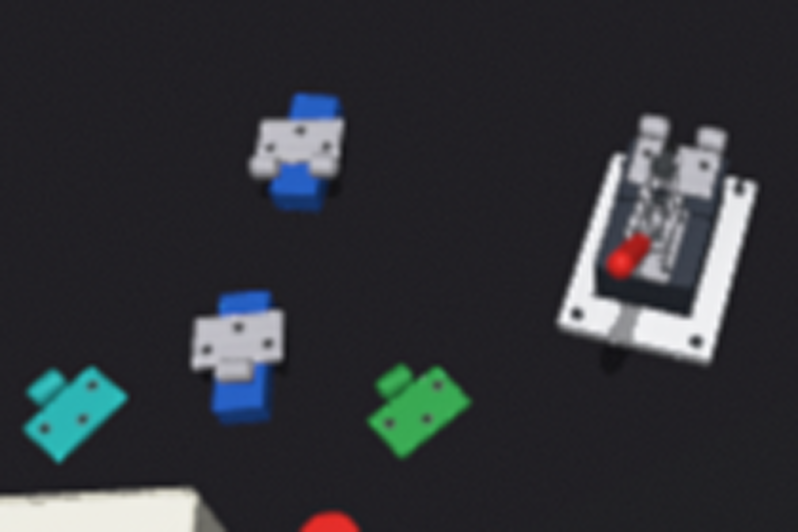

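Both pictures: the candidates for leaf_b in the top picture are steel single-knuckle (406,172), green (367,162), turquoise (440,161), spare two-knuckle (401,223) and leaf_a in the fixture (312,212). By the description leaf_b is the steel one with a single knuckle on blue, (406,172), and the close crop confirms it. The fixture is at (317,199) with the red handle up at (322,172).

```bash
python3 - <<'E'
from h import *
from scipy.optimize import least_squares
a=camera("top")
im=a["image"].astype(int)
print(ray(a,(406,172),.029).round(3),ray(a,(401,223),.029).round(3))
# plate: bright, low-saturation region of fixture
hull=None
m=((im.min(2)>170)).astype(np.uint8); m[:, :290]=0;m[:,345:]=0;m[:150]=0;m[235:]=0
pts=cv2.findNonZero(m); box=cv2.boxPoints(cv2.minAreaRect(pts)); W=np.array([ray(a,q,.012) for q in box])[:,:2]
print(box.round(1).tolist(),W.round(4).tolist())
e=[np.linalg.norm(W[i]-W[(i+1)%4]) for i in range(4)];print(np.round(e,3))
i=0 if e[0]>e[1] else 1
x=W[(i+1)%4]-W[i]; x=x*np.sign(x[0]);x/=np.linalg.norm(x);c=W.mean(0);o=c-x*.067
print("yaw",np.arctan2(x[1],x[0]),"origin",o,"pivot",o+.098*x)
# handle red
m=((im[:,:,0]>120)&(im[:,:,1]<70)).astype(np.uint8); m[:, :300]=0;m[:,345:]=0;m[:150]=0
p=np.argwhere(m)[:,::-1]; print("red",p.min(0),p.max(0))
# handle tip angle: project grip end 104mm
X=lambda al,r,off:np.append(o+x*(.098+r*np.cos(al)-off*np.sin(al)),.084+r*np.sin(al)+off*np.cos(al))
for al in(.6,.7,.8,.9,1.): print(al,proj(a,X(al,.104,0)).round(1),proj(a,X(al,.028,0)).round(1),X(al,.088,.0085).round(3))
print(a["view"].round(4).tolist())
r=[d for d in silhouettes("leaf_b",a)]
for d in r: print(d["conf"],cv2.minAreaRect(np.argwhere(d["region"])[:,::-1].astype(np.float32)))
E
```

```text
[ 0.611 -0.241  0.029] [ 0.445 -0.223  0.029]
[[294.29998779296875, 216.8000030517578], [305.3999938964844, 172.60000610351562], [337.79998779296875, 180.6999969482422], [326.79998779296875, 224.89999389648438]] [[0.4646, 0.1205], [0.6095, 0.0853], [0.5832, -0.0209], [0.4386, 0.0149]]
[0.149 0.109 0.149 0.109]
yaw -0.23831997704895483 origin [0.45887747 0.065783  ] pivot [0.5541076 0.0426481]
red [319 162] [326 181]
0.6 [[325.5 158.1]] [[320.3 179.7]] [0.62  0.027 0.141]
0.7 [[325.  159.7]] [[320.2 180.1]] [0.614 0.028 0.147]
0.8 [[324.5 161.6]] [[320.1 180.7]] [0.608 0.03  0.153]
0.9 [[323.9 163.8]] [[319.9 181.3]] [0.601 0.031 0.158]
1.0 [[323.3 166.2]] [[319.8 181.9]] [0.593 0.033 0.163]
[[0.0036, -1.0, 0.0023, 0.0498], [-0.9969, -0.0038, -0.0783, 0.5309], [0.0783, -0.002, -0.9969, 1.6556], [0.0, 0.0, 0.0, 1.0]]
0.82 ((312.29412841796875, 212.32354736328125), (19.645383834838867, 16.97749137878418), 14.03624439239502)
0.67 ((440.5400390625, 162.2799835205078), (16.0, 17.799999237060547), 36.869895935058594)
0.65 ((405.75006103515625, 173.25001525878906), (16.970561981201172, 17.677669525146484), 45.0)
0.58 ((367.756103515625, 163.19509887695312), (15.929723739624023, 17.803810119628906), 51.34019470214844)
```

drive_tool --increments '[[[26,-28,0],[0,0,0],0],[[28,-30,0],[0,0,0],0],[[28,-30,0],[0,0,0],0],[[28,-30,0],[0,0,0],0],[[28,-30,0],[0,0,0],0],[[28,-30,0],[0,0,0],0],[[28,-30,0],[0,0,0],0],[[28,-30,0],[0,0,0],0]]'

```text
clock: 1.47
eef_pos: [0.4454, 0.2082, 0.2316]
tool_rot: [0.228, 0.974, 0.0, 0.0]
ft_force: [-0.4, 1.6, 0.6]
grip_width: -0.0
grasp_force: 0.0
```

```bash
python3 - <<'E'
from h import *
from scipy.spatial.transform import Rotation as R
o=get_obs();print(o["eef_pos"],R.from_quat(o["tool_rot"]).as_matrix().round(3).tolist(),o["clock"],o["joint_pos"].round(2) if hasattr(o["joint_pos"],'round') else o["joint_pos"])
w=camera("wrist");V=w["view"];print(w["K"].tolist(),(-V[:3,:3].T@V[:3,3]).round(3),V[:3,:3].round(2).tolist())
E
```

```text
[0.44544323 0.20815542 0.23157867] [[-0.896, 0.445, 0.001], [0.445, 0.896, 0.0], [-0.0, 0.001, -1.0]] 1.4667 [ 0.44  0.22 -0.02  1.33  0.    0.9 ]
[[296.8123329046284, 0.0, 321.1731599039083], [0.0, 296.8123329046284, 197.63349828783933], [0.0, 0.0, 1.0]] [0.384 0.239 0.374] [[0.45, 0.9, 0.0], [0.86, -0.43, 0.27], [0.24, -0.12, -0.96]]
```

drive_tool --increments '[[[20,-22,0],[0,0,6.4],0],[[28,-30,0],[0,0,6.4],0],[[28,-30,0],[0,0,0],0],[[28,-30,0],[0,0,0],0],[[28,-30,0],[0,0,0],0],[[27,-31,0],[0,0,0],0],[[0,0,0],[0,0,0],0]]'

```text
clock: 2.1
eef_pos: [0.6068, 0.0316, 0.2296]
tool_rot: [0.123, 0.992, -0.001, 0.001]
ft_force: [0.3, 0.5, 0.9]
grip_width: -0.0005
grasp_force: 0.0
```

```bash
python3 - <<'E'
from h import *
o=get_obs();print(o["eef_pos"],o["tool_rot"],o["ft_force"])
w=camera("wrist");save(w,"w1.png")
E
```

```text
[0.60677159 0.03157717 0.2296393 ] [ 1.22826357e-01  9.92427116e-01 -1.23084547e-03  7.67989386e-04] [0.27472148 0.48529107 0.91705374]
```

View pics/w1.png

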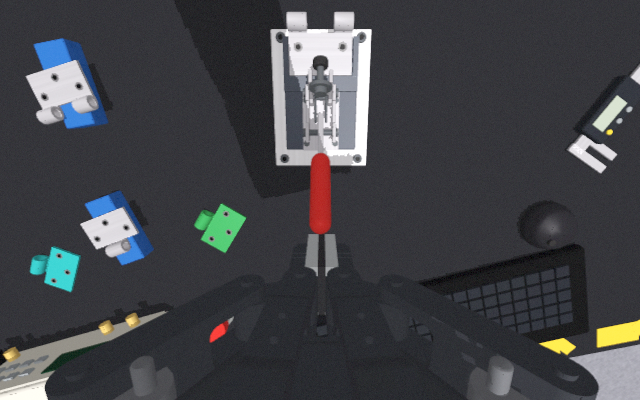

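Wrist picture: gripper centred over the red handle (grip at (320,155)–(320,232)); fixture at (320,95), leaf_b at (110,227), spare at (62,85).

drive_tool --increments '[[[-3,0,-20],[0,0,0],0],[[-3,0,-20],[0,0,0],0],[[0,0,-15],[0,0,0],0],[[4,-1,-7],[0,0,0],0],[[4,-1,-7],[0,0,0],0],[[4,-1,-7],[0,0,0],0],[[4,-1,-7],[0,0,0],0]]'

```text
clock: 2.73
eef_pos: [0.6144, 0.0337, 0.1494]
tool_rot: [0.119, 0.993, 0.0, 0.002]
ft_force: [-0.8, 0.1, 3.4]
grip_width: -0.0
grasp_force: 1.6
```

drive_tool --increments '[[[4,-1,-7],[0,0,0],0],[[4,-1,-7],[0,0,0],0],[[3,-1,-7],[0,0,0],0],[[3,-1,-7],[0,0,0],0],[[2,-1,-7],[0,0,0],0],[[1,0,-6],[0,0,0],0]]'

```text
clock: 3.23
eef_pos: [0.6303, 0.0279, 0.1063]
tool_rot: [0.119, 0.993, -0.0, -0.0]
ft_force: [1.0, -0.3, 1.4]
grip_width: -0.0001
grasp_force: 0.9
```

drive_tool --increments '[[[1,0,-4],[0,0,0],0],[[0,0,-4],[0,0,0],0],[[0,0,-3],[0,0,0],0],[[0,0,-3],[0,0,0],0],[[0,0,0],[0,0,0],0]]'

```text
clock: 3.65
eef_pos: [0.6306, 0.0283, 0.0928]
tool_rot: [0.119, 0.993, -0.0, -0.0]
ft_force: [0.6, 0.1, -0.6]
grip_width: -0.0003
grasp_force: 0.0
```

drive_tool --increments '[[[0,0,-2],[0,0,0],0],[[0,0,-2],[0,0,0],0],[[0,0,0],[0,0,0],0]]'

```text
clock: 3.9
eef_pos: [0.6307, 0.0284, 0.0922]
tool_rot: [0.119, 0.993, 0.0, 0.001]
ft_force: [-4.8, -1.8, 12.8]
grip_width: -0.0001
grasp_force: 6.6
```

```bash
python3 - <<'E'
from h import *
b=camera("scene");save(b,"s2.png",(270,150,400,260),6)
E
```

```text
(no output)
```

View pics/s2.png

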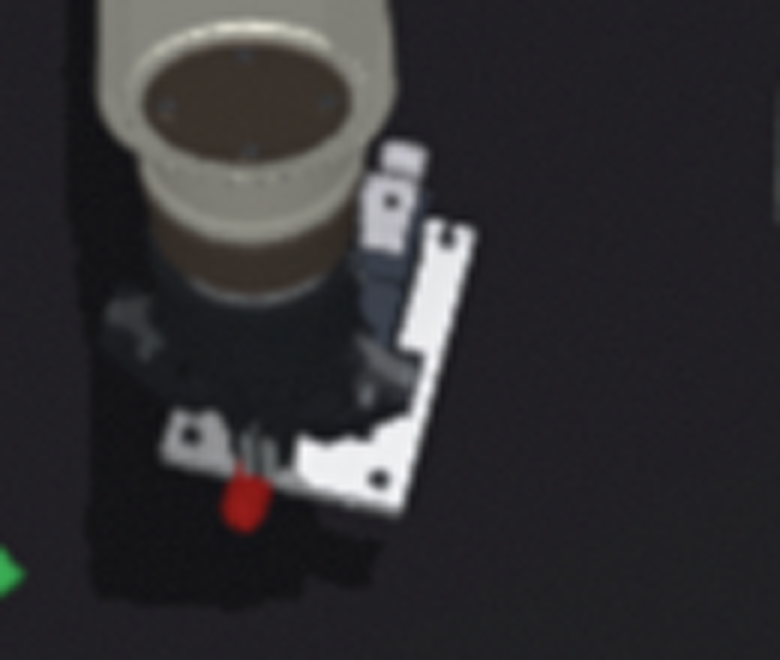

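Handle is level at the height expected for closed (tip (245,505) in the crop), pushed with 13 N. A bit more push for certainty, then up and check.

drive_tool --increments '[[[0,0,-2],[0,0,0],0],[[0,0,-2],[0,0,0],0],[[0,0,0],[0,0,0],0]]'

```text
clock: 4.2
eef_pos: [0.6308, 0.0284, 0.0919]
tool_rot: [0.119, 0.993, 0.0, 0.002]
ft_force: [-11.8, -0.7, 30.0]
grip_width: -0.0
grasp_force: 14.6
```

drive_tool --increments '[[[0,0,20],[0,0,0],0],[[0,0,40],[0,0,0],0],[[-5,1,40],[0,0,0],1],[[-15,4,38],[0,0,0],1],[[0,0,0],[0,0,0],1],[[0,0,0],[0,0,0],1]]'

```text
clock: 4.7
eef_pos: [0.6119, 0.0338, 0.227]
tool_rot: [0.119, 0.993, 0.001, 0.003]
ft_force: [0.5, -0.4, -0.5]
grip_width: 0.0479
grasp_force: 0.0
```

```bash
python3 - <<'E'
from h import *
w=camera("wrist");print(get_obs()["eef_pos"]);save(w,"w2.png",(180,0,460,240),2.8)
np.savez("w2.npz",**{k:w[k] for k in("image","K","view")})
for n in ["leaf_b"]:
  for d in silhouettes(n,w): print(n,round(d["conf"],2),np.round(d["bbox"]).tolist(),cen(d["region"]).round(1))
im=w["image"].astype(int);m=(im[:,:,0]>110)&(im[:,:,1]<60);m[:,:290]=0;m[:,350:]=0
p=np.argwhere(m)[:,::-1];print(p.min(0),p.max(0))
x=np.array([np.cos(-.238),np.sin(-.238)]);o=np.array([.4589,.0658])
for al in(0,.1,.2): print(al,proj(w,np.append(o+x*(.098+.104*np.cos(al)),.084+.104*np.sin(al))),proj(w,np.append(o+x*(.098+.028*np.cos(al)),.084+.028*np.sin(al))))
E
```

```text
[0.61094376 0.03358055 0.22436118]
leaf_b 0.87 [285.0, 8.0, 350.0, 70.0] [317.   37.6]
leaf_b 0.82 [190.0, 200.0, 241.0, 249.0] [215.1 222. ]
leaf_b 0.64 [75.0, 201.0, 134.0, 254.0] [104.6 226.8]
leaf_b 0.63 [23.0, 242.0, 74.0, 291.0] [ 49.7 263.2]
leaf_b 0.31 [29.0, 28.0, 104.0, 120.0] [64. 72.]
[308 159] [325 231]
0 [[316.00146772 228.20756739]] [[315.53712901 154.48497779]]
0.1 [[315.84569616 231.64678745]] [[315.48866987 154.74493615]]
0.2 [[315.6739729  234.29292845]] [[315.43786595 154.71019034]]
```

View pics/w2.png

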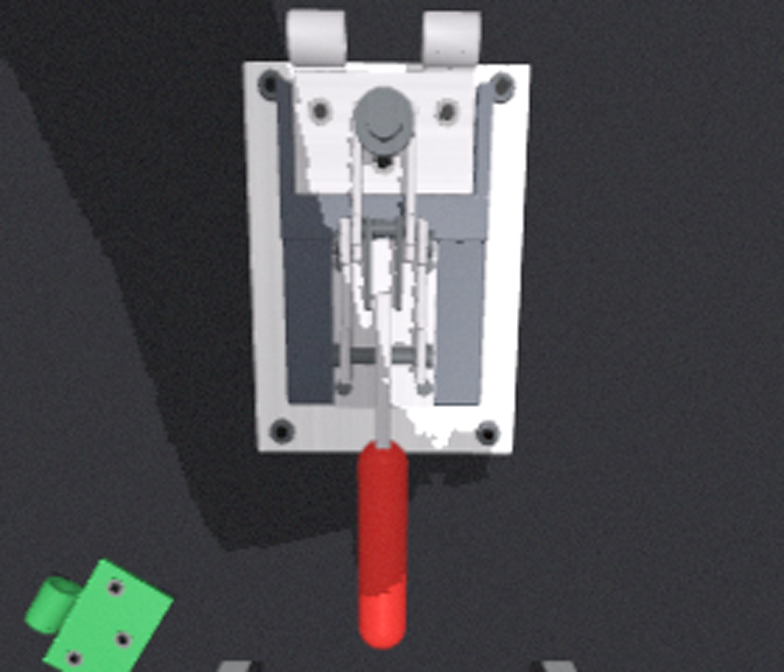

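Clamp is closed: handle straight and level, spindle on leaf_a; leaf_a's knuckles at crop (316,38) and (452,38). Next, a centred look at leaf_a, then one over leaf_b.

drive_tool --increments '[[[-26,6,0],[0,0,0],1],[[-26,6,0],[0,0,0],1],[[-26,7,0],[0,0,0],1],[[0,0,0],[0,0,0],1],[[0,0,0],[0,0,0],1]]'

```text
clock: 5.22
eef_pos: [0.5309, 0.0524, 0.2214]
tool_rot: [0.119, 0.993, -0.0, -0.002]
ft_force: [-0.1, 0.4, 0.4]
grip_width: 0.0856
grasp_force: 0.0
```

```bash
python3 - <<'E'
from h import *
w=camera("wrist");o=get_obs();print(o["eef_pos"],o["tool_rot"])
np.savez("w3.npz",eef=o["eef_pos"],rot=o["tool_rot"],**{k:w[k] for k in("image","K","view")})
q=proj(w,[.4589,.0658,.068])[0];print(q)
c=q.astype(int);bx=(c[0]-65,max(c[1]-25,0),c[0]+65,c[1]+70);print(bx);save(w,"w3.png",bx,6)
E
```

```text
[0.53234973 0.0523023  0.22185354] [ 1.19045836e-01  9.92887991e-01 -3.09435841e-04 -1.19612373e-03]
[317.0623902  109.72030068]
(np.int64(252), np.int64(84), np.int64(382), np.int64(179))
```

View pics/w3.png

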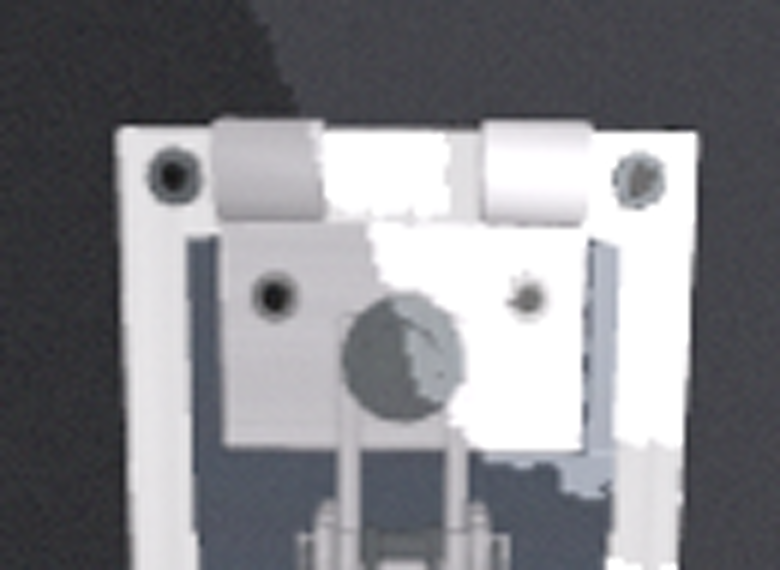

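```bash
cat > fit.py <<'E'
from h import *
from scipy.optimize import least_squares
def fit(w,obs,x0):
    # obs: (local xyz mm, u or None, v or None)
    def P(p,l):
        c,s=np.cos(p[2]),np.sin(p[2]);l=np.array(l)/1e3
        return np.array([p[0]+c*l[0]-s*l[1],p[1]+s*l[0]+c*l[1],l[2]])
    def f(p):
        r=[]
        for l,u,v in obs:
            q=proj(w,P(p,l))[0]
            if u is not None:r.append(q[0]-u)
            if v is not None:r.append(q[1]-v)
        return r
    s=least_squares(f,x0,x_scale=[.001,.001,.01]);return s.x,s.fun
E
python3 - <<'E'
from fit import *
w=dict(np.load("w3.npz"))
U=lambda c:(c+.5)/6-.5+252
V=lambda c:(c+.5)/6-.5+84
obs=[((45,-30,64),U(226),V(446)),((45,30,64),U(580),V(450)),((0,-30,76),U(213),None),((0,30,76),U(591),None),((0,-12.5,76),U(323),None),((0,12.5,76),U(483),None),((0,-21,68),None,V(169)),((0,21,68),None,V(169))]
p,r=fit(w,obs,[.459,.066,-.238]);print(p,r.round(2))
# tool geometry relative
from scipy.spatial.transform import Rotation as R
M=R.from_quat(w["rot"]).as_matrix();ty=M[:,1];print("tool y yaw",np.arctan2(-ty[0],ty[1]))
c=-w["view"][:3,:3].T@w["view"][:3,3]; print("cam in tool",M.T@(c-w["eef"]))
t=w["eef"];print("fixture lateral offset of leaf in tool y (mm)",1e3*(M.T@(np.append(p[:2],.068)-t)))
E
```

```text
[ 0.4612153   0.06692079 -0.24380416] [-0.17  0.06  0.04 -0.29 -0.51  0.74 -0.11 -0.    0.01  0.24]
tool y yaw -0.23865680709667067
cam in tool [ 7.00643662e-02  2.47133643e-05 -1.42481416e-01]
fixture lateral offset of leaf in tool y (mm) [ 72.2197072   -2.47351121 154.02245688]
```

drive_tool --increments '[[[10,-37,0],[0,0,5],1],[[10,-37,0],[0,0,5],1],[[10,-37,0],[0,0,5],1],[[10,-37,0],[0,0,5],1],[[10,-37,0],[0,0,0],1],[[10,-37,0],[0,0,0],1],[[10,-37,0],[0,0,0],1],[[8,-33,0],[0,0,0],1]]'

```text
clock: 5.93
eef_pos: [0.6119, -0.2431, 0.2216]
tool_rot: [-0.054, 0.999, 0.0, -0.0]
ft_force: [0.6, 0.4, 0.0]
grip_width: 0.085
grasp_force: 0.0
```

drive_tool --increments '[[[0,0,0],[0,0,0],1],[[0,0,0],[0,0,0],1],[[0,0,0],[0,0,0],1]]'

```text
clock: 6.18
eef_pos: [0.611, -0.2401, 0.2217]
tool_rot: [-0.055, 0.999, 0.001, -0.001]
ft_force: [0.0, -0.0, -0.4]
grip_width: 0.0856
grasp_force: 0.0
```

```bash
python3 - <<'E'
from h import *
w=camera("wrist");o=get_obs();print(o["eef_pos"],o["tool_rot"])
np.savez("w4.npz",eef=o["eef_pos"],rot=o["tool_rot"],**{k:w[k] for k in("image","K","view")})
q=proj(w,[.605,-.241,.03])[0];print(q)
c=q.astype(int);bx=(c[0]-65,max(c[1]-50,0),c[0]+65,c[1]+50);print(bx);save(w,"w4.png",bx,6)
E
```

```text
[ 0.61104765 -0.23921227  0.22231867] [-5.52015965e-02  9.98474935e-01  4.73809882e-04 -6.03384634e-04]
[320.65130711 170.9626355 ]
(np.int64(255), np.int64(120), np.int64(385), np.int64(220))
```

View pics/w4.png

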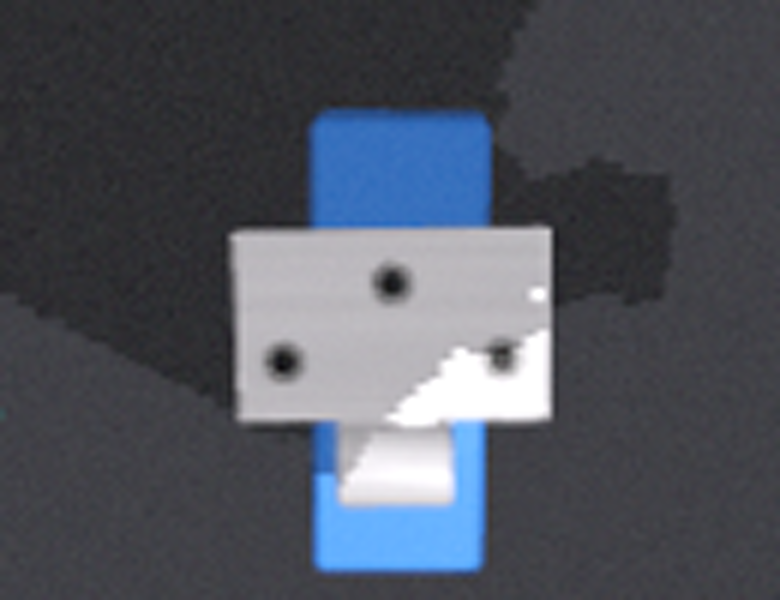

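Steel single-knuckle leaf on its blue bar, plate corners at crop (231,232), (552,227), (551,418), (237,421), knuckle at (397,465): leaf_b confirmed.

```bash
python3 - <<'E'
from fit import *
from scipy.spatial.transform import Rotation as R
w=dict(np.load("w4.npz"))
U=lambda c:(c+.5)/6-.5+255
V=lambda c:(c+.5)/6-.5+120
obs=[((-45,-30,29),U(231),V(232)),((-45,30,29),U(552),V(227)),((-8,-30,29),U(237),V(421)),((-8,30,29),U(551),V(418))]
p,r=fit(w,obs,[.63,-.243,.12]);print(p,r.round(2))
M=R.from_quat(w["rot"]).as_matrix();ty=M[:,1];print("tool yaw",np.arctan2(-ty[0],ty[1]))
g=p[:2]-.024*np.array([np.cos(p[2]),np.sin(p[2])]);print("grasp",g,"delta mm",1e3*(g-w["eef"][:2]),"turn",np.degrees(p[2]-np.arctan2(-ty[0],ty[1])))
E
```

```text
[ 0.63495779 -0.23811199  0.12100919] [ 0.24 -0.11 -0.26  0.06  0.44  0.08 -0.43 -0.06]
tool yaw 0.11045878919792333
grasp [ 0.61113329 -0.24100913] delta mm [ 0.08564537 -1.79686251] turn 0.604493641287388
```

drive_tool --increments '[[[0,-1,-36],[0,0,0.6],1],[[0,0,-36],[0,0,0],1],[[0,0,-36],[0,0,0],1],[[0,0,-36],[0,0,0],1],[[0,0,-30],[0,0,0],1],[[0,0,-20],[0,0,0],1],[[0,0,0],[0,0,0],1]]'

```text
clock: 6.82
eef_pos: [0.6071, -0.2372, 0.0238]
tool_rot: [-0.062, 0.998, 0.002, -0.005]
ft_force: [-1.3, 0.3, -0.9]
grip_width: 0.0857
grasp_force: 0.0
```

drive_tool --increments '[[[0,0,-8],[0,0,0],1],[[0,0,-8],[0,0,0],1],[[0,0,-4],[0,0,0],1],[[0,0,0],[0,0,0],1],[[0,0,0],[0,0,0],1]]'

```text
clock: 7.23
eef_pos: [0.6115, -0.2408, 0.0103]
tool_rot: [-0.06, 0.998, -0.0, 0.001]
ft_force: [-0.0, -0.5, -0.6]
grip_width: 0.0855
grasp_force: 0.0
```

drive_tool --increments '[[[0,0,-4],[0,0,0],1],[[0,0,0],[0,0,0],1],[[0,0,0],[0,0,0],0.6],[[0,0,0],[0,0,0],0.4],[[0,0,0],[0,0,0],0.4],[[0,0,0],[0,0,0],0.4],[[0,0,0],[0,0,0],0.4],[[0,0,0],[0,0,0],0.4]]'

```text
clock: 7.9
eef_pos: [0.6114, -0.241, 0.006]
tool_rot: [-0.06, 0.998, -0.0, 0.001]
ft_force: [-0.7, 0.5, 4.0]
grip_width: 0.0581
grasp_force: 64.2
```

drive_tool --increments '[[[0,0,10],[0,0,0],0.4],[[0,0,20],[0,0,0],0.4],[[0,0,30],[0,0,0],0.4],[[0,0,30],[0,0,0],0.4],[[0,0,30],[0,0,0],0.4],[[0,0,0],[0,0,0],0.4],[[0,0,0],[0,0,0],0.4]]'

```text
clock: 8.48
eef_pos: [0.6124, -0.2412, 0.1281]
tool_rot: [-0.06, 0.998, -0.001, 0.002]
ft_force: [-0.6, 0.1, -1.7]
grip_width: 0.0582
grasp_force: 64.4
```

drive_tool --increments '[[[-12,15,0],[0,0,-2.9],0.4],[[-18,28,0],[0,0,-3],0.4],[[-18,28,0],[0,0,-3],0.4],[[-18,28,0],[0,0,-3],0.4],[[-18,28,0],[0,0,-3],0.4],[[-18,28,0],[0,0,-3],0.4],[[-18,28,0],[0,0,-3],0.4],[[-18,28,0],[0,0,0],0.4]]'

```text
clock: 9.15
eef_pos: [0.4701, -0.0284, 0.1235]
tool_rot: [0.123, 0.992, 0.0, -0.002]
ft_force: [0.1, 0.2, -1.4]
grip_width: 0.0581
grasp_force: 64.4
```

drive_tool --increments '[[[-19,28,0],[0,0,0],0.4],[[-19,28,0],[0,0,0],0.4],[[-19,27,0],[0,0,0],0.4],[[-19,27,0],[0,0,0],0.4],[[-3,4,0],[0,0,0],0.4],[[0,0,0],[0,0,0],0.4],[[0,0,0],[0,0,0],0.4],[[0,0,0],[0,0,0],0.4]]'

```text
clock: 9.82
eef_pos: [0.3943, 0.0837, 0.1249]
tool_rot: [0.122, 0.993, -0.0, -0.0]
ft_force: [1.3, -0.8, -1.0]
grip_width: 0.0579
grasp_force: 64.4
```

```bash
python3 - <<'E'
from h import *
w=camera("wrist");o=get_obs();print(o["eef_pos"],o["tool_rot"],o["grip_width"])
save(w,"w5.png",(160,60,480,400),1.75)
E
```

```text
[0.39447792 0.08348032 0.12496987] [ 1.22575133e-01  9.92459202e-01 -2.11896998e-04 -1.56966474e-04] 0.058009734950051996
```

View pics/w5.png

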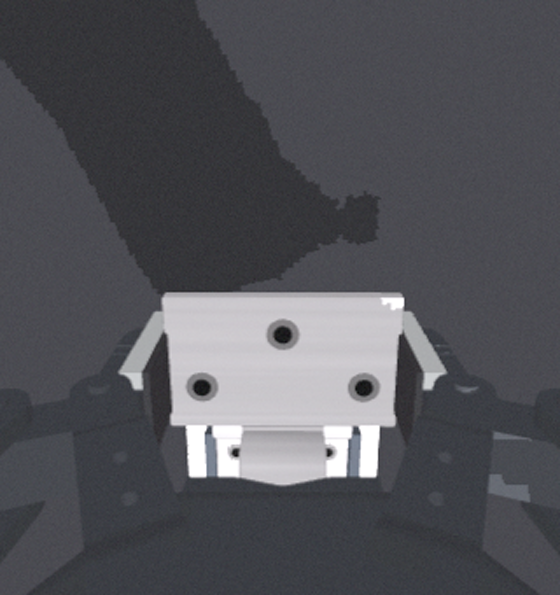

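Wrist view: leaf held flat and centred between the pads (plate crop 163–404), knuckle at (283,455), clamped leaf's holes symmetric either side behind it at (236,452)/(330,452). Lower in front of the gap, then slide in.

drive_tool --increments '[[[0,0,-30],[0,0,0],0.4],[[0,0,-30],[0,0,0],0.4],[[0,0,-18],[0,0,0],0.4],[[0,0,-6],[0,0,0],0.4],[[0,0,0],[0,0,0],0.4],[[0,0,0],[0,0,0],0.4],[[0,0,0],[0,0,0],0.4]]'

```text
clock: 10.45
eef_pos: [0.3954, 0.0842, 0.0424]
tool_rot: [0.122, 0.993, 0.0, 0.001]
ft_force: [0.0, 0.1, -1.1]
grip_width: 0.0585
grasp_force: 64.5
```

```bash
python3 - <<'E'
from h import *
w=camera("wrist");o=get_obs();print(o["eef_pos"],o["tool_rot"],o["ft_force"])
save(w,"w6.png",(220,220,420,350),4)
E
```

```text
[0.3954976  0.08434957 0.04254046] [1.22083145e-01 9.92518848e-01 4.49816902e-04 1.35610432e-03] [-0.39944748 -0.59058148 -0.66505788]
```

View pics/w6.png

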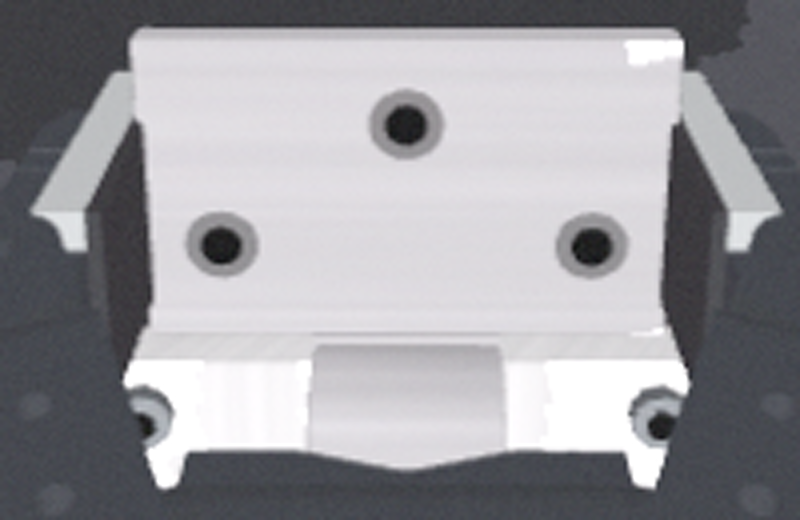

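drive_tool --increments '[[[11,-3,-1],[0,0,0],0.4],[[11,-3,0],[0,0,0],0.4],[[5,-1.5,0],[0,0,0],0.4],[[0,0,0],[0,0,0],0.4],[[0,0,0],[0,0,0],0.4],[[0,0,0],[0,0,0],0.4]]'

```text
clock: 11.0
eef_pos: [0.4205, 0.0768, 0.0403]
tool_rot: [0.122, 0.993, -0.0, -0.0]
ft_force: [-0.9, -0.1, -0.5]
grip_width: 0.058
grasp_force: 64.5
```

```bash
cat > st.py <<'E'
from h import *
P=[];F=[];Q=[]
for i in range(8): 
    w=camera("wrist");o=get_obs();P.append(o["eef_pos"]);F.append(o["ft_force"]);Q.append(o["tool_rot"])
m=np.mean(P,0);d=np.array([.4381,.0726])-m[:2]
q=np.mean(Q,0);print(m.round(4),np.std(P,0).round(4),"F",np.mean(F,0).round(1),"yaw",2*-q[0]/q[1],q.round(4))
print("along left %.1f lateral(y) %.1f"%(1e3*(d@[.9704,-.2414]),1e3*(d@[.2414,.9704])),o["grip_width"],o["grasp_force"])
E
python3 st.py
```

```text
[0.4205 0.0768 0.0403] [0.0002 0.     0.    ] F [-0.  -0.1 -1. ] yaw -0.24515995493447915 [ 1.217e-01  9.926e-01 -0.000e+00 -2.000e-04]
along left 18.1 lateral(y) 0.1 0.05818430181119397 64.4770896434784
```

drive_tool --increments '[[[3,-0.7,0],[0,0,0],0.4],[[3,-0.7,0],[0,0,0],0.4],[[3,-0.8,0],[0,0,0],0.4],[[0,0,0],[0,0,0],0.4],[[0,0,0],[0,0,0],0.4]]'

```text
clock: 11.82
eef_pos: [0.4303, 0.0745, 0.0403]
tool_rot: [0.122, 0.993, 0.0, 0.0]
ft_force: [-0.8, 0.2, -0.6]
grip_width: 0.0581
grasp_force: 64.5
```

```bash
python3 st.py
```

```text
[0.4298 0.0746 0.0403] [0.0001 0.     0.    ] F [-0.1  0.2 -1.1] yaw -0.24545505632765358 [ 1.218e-01  9.926e-01 -0.000e+00 -1.000e-04]
along left 8.5 lateral(y) 0.1 0.05800452603319322 64.47702527046204
```

Entering the gap with no side force. Continue slowly.

drive_tool --increments '[[[2,-0.5,0.5],[0,0,0],0.4],[[2,-0.5,0],[0,0,0],0.4],[[2,-0.5,0],[0,0,0],0.4],[[0,0,0],[0,0,0],0.4],[[0,0,0],[0,0,0],0.4]]'

```text
clock: 12.63
eef_pos: [0.4362, 0.073, 0.0408]
tool_rot: [0.122, 0.993, 0.0, 0.0]
ft_force: [-0.6, 0.9, -0.6]
grip_width: 0.058
grasp_force: 64.5
```

```bash
python3 st.py
```

```text
[0.4359 0.0731 0.0408] [0.0001 0.     0.    ] F [-0.   0.1 -0.9] yaw -0.24543251621108877 [ 1.218e-01  9.926e-01 -0.000e+00 -1.000e-04]
along left 2.3 lateral(y) 0.1 0.05795465442436649 64.47740077972412
```

drive_tool --increments '[[[1,-0.2,0],[0,0,0],0.4],[[1,-0.3,0],[0,0,0],0.4],[[0,0,0],[0,0,0],0.4],[[0,0,0],[0,0,0],0.4],[[0,0,0],[0,0,0],0.4]]'

```text
clock: 13.45
eef_pos: [0.438, 0.0726, 0.0408]
tool_rot: [0.122, 0.993, -0.0, -0.0]
ft_force: [0.4, -0.1, -0.7]
grip_width: 0.0581
grasp_force: 64.5
```

drive_tool --increments '[[[0.7,-0.2,0],[0,0,0],0.4],[[0,0,0],[0,0,0],0.4],[[0,0,0],[0,0,0],0.4]]'

```text
clock: 13.7
eef_pos: [0.4387, 0.0724, 0.0408]
tool_rot: [0.122, 0.993, 0.0, 0.0]
ft_force: [0.0, -0.4, -1.4]
grip_width: 0.0581
grasp_force: 64.5
```

drive_tool --increments '[[[0.7,-0.2,0],[0,0,0],0.4],[[0,0,0],[0,0,0],0.4],[[0,0,0],[0,0,0],0.4]]'

```text
clock: 13.95
eef_pos: [0.439, 0.0722, 0.0407]
tool_rot: [0.122, 0.993, 0.0, -0.0]
ft_force: [-0.4, -0.2, -0.7]
grip_width: 0.0583
grasp_force: 64.5
```

drive_tool --increments '[[[0.7,-0.2,0],[0,0,0],0.4],[[0,0,0],[0,0,0],0.4],[[0,0,0],[0,0,0],0.4]]'

```text
clock: 14.2
eef_pos: [0.4395, 0.072, 0.0406]
tool_rot: [0.122, 0.993, -0.0, -0.001]
ft_force: [-1.8, 0.1, -0.3]
grip_width: 0.0583
grasp_force: 64.5
```

drive_tool --increments '[[[0.7,-0.2,0],[0,0,0],0.4],[[0,0,0],[0,0,0],0.4],[[0,0,0],[0,0,0],0.4]]'

```text
clock: 14.45
eef_pos: [0.4398, 0.072, 0.0405]
tool_rot: [0.122, 0.993, 0.0, -0.001]
ft_force: [-3.9, 1.6, 0.0]
grip_width: 0.0581
grasp_force: 64.6
```

Edge contact felt at the expected ~1 mm past alignment; back off so that it sits free.

drive_tool --increments '[[[-1.5,0.4,0],[0,0,0],0.4],[[-1.4,0.3,0.2],[0,0,0],0.4],[[0,0,0],[0,0,0],0.4],[[0,0,0],[0,0,0],0.4],[[0,0,0],[0,0,0],0.4],[[0,0,0],[0,0,0],0.4]]'

```text
clock: 14.95
eef_pos: [0.4384, 0.0724, 0.0412]
tool_rot: [0.122, 0.993, 0.0, 0.001]
ft_force: [-0.3, 0.6, -0.5]
grip_width: 0.0581
grasp_force: 64.5
```

```bash
python3 st.py; python3 - <<'E'
from h import *
b=camera("scene");save(b,"s7.png",(270,130,400,230),6)
E
```

```text
[0.438  0.0725 0.041 ] [0.0001 0.     0.    ] F [ 0.  0. -1.] yaw -0.24549607509329435 [ 1.218e-01  9.926e-01 -0.000e+00  1.000e-04]
along left 0.1 lateral(y) 0.2 0.0576020584197406 64.48204636573792
```

View pics/s7.png

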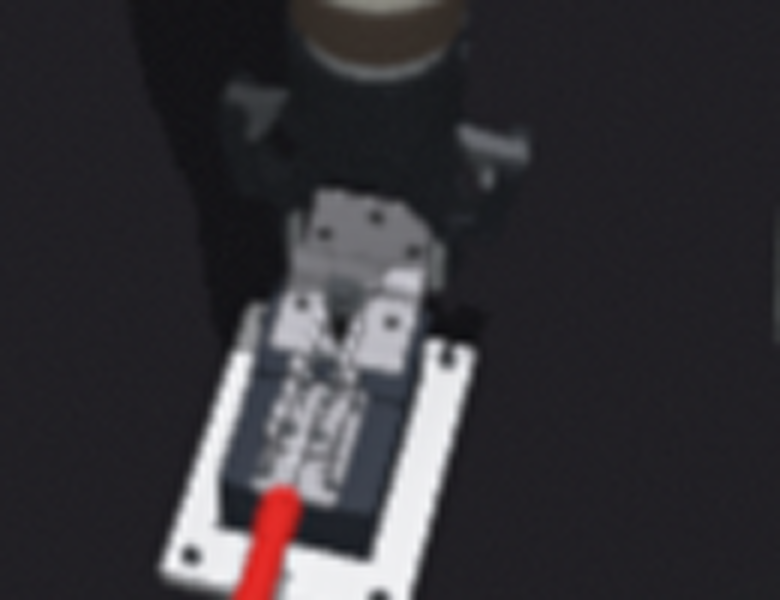

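The scene view shows the loose leaf (370,235) in line with the clamped leaf (345,320), with the knuckle row closed at (355,275), the handle down, and no contact force on the arm. Handing in.

```bash
python3 -c "
from workcell import job_done
print(job_done())"
```

```text
the job is handed in; nothing more can be done
None
```

The toggle clamp is fully down, and the loose leaf is held still in the gripper with its knuckle in the gap, bores lined up to within my measurements and no contact force; the job is handed in, but the hand-in gave no verdict.

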